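Put the stepped shaft away in its sliding-cover case

ROBOT

A 6-joint arm with a two-finger parallel gripper is mounted at the origin on a cart in front of the work surface, level with it; the furniture and walls round the work are solid. World frame = base frame: x ahead of the robot, y to its left, z up, the work surface at z = 0. Lengths are in m, angles in rad, forces in N, time in s.
With the tool pointing down it reaches from about 0.225 to 0.725 m from the base axis. Payload 3.1 kg.
Tool frame: the origin (TCP) lies between the finger pads; the fingertips stand 25 mm ahead of it and the grasp point (between the pads) lies 6 mm ahead of it; z points along the fingers, y is the direction in which the jaws open and shut (so a half turn about z gives the same grasp; the last joint's range is limited). The gripper opens to 85 mm and grips with 20 to 120 N. Pads are 22 mm wide; open, the fingers measure 114 mm over their backs; the gripper's body (76 mm by 85 mm) begins 54 mm behind the grasp point. The pads swing forward as they close: fully open they stand 13 mm farther back than shut.
Start: joints at [-1.233, 0.048, 0.099, 1.622, 0, 1.443], TCP at [0.236, -0.469, 0.256] pointing down, gripper open.
Joint ranges: [-2.91, 2.91], [-0.99, 1.94], [-1.21, 1.42], [-2.12, 2.29], [-1.49, 1.47], [-3.14, 3.14]. Speed limits (rad/s): [2.79, 2.79, 3.14, 3.14, 3.14, 3.14].

INTERFACE

Orientations are given as a unit quaternion [x, y, z, w].
In Python, from rig import ctrl gives the robot as it stands. The module is installed in compiled form; this text tells all that it offers.
- The arm moves only by the tool servo_tool, never from a script. Its argument "targets" is a list that holds one entry, the list of rows, each a list of 7 numbers: the opening, from 0 (shut) to 1 (fully open), then the shift along the tool's x, y, z scaled (see below), then the turn, a rotation vector about the tool's x, y, z scaled (see below). A call has 1 to 20 rows; each row is the pose to reach, as a shift and turn from the pose commanded when the call began, along the tool's axes at that moment; what a row does not reach only later rows make up. The controller multiplies each number of a shift by 0.08 m and each number of a turn by 0.5 rad. A row lasts 1/10 s, in which the tool goes at most 50 mm and 8.59 degrees, less where a joint would pass 70% of its speed; a pose out of reach is approached as far as the arm can. A call with a number of a shift or a turn outside -1 to 1 is refused whole. A call with a gripper value outside its range is refused whole. The fingers move at their own pace and stop on an object; "squeeze" is the grip in N (left out, the last holds). Time passes only in rows, so rows that repeat a pose let the fingers close. It gives the time, the measured TCP pose, the force and the opening at its end, in the units of the state.
- ctrl.read_state(): the state, without advancing time (a new reading comes with each control period).
- ctrl.camera(name): name is "scene" or "top"; returns the picture (420x560x3 uint8, red, green, blue); there is no depth.
- ctrl.camera_model(name): a dict with "camera_matrix" (3x3 intrinsics, pixels), "position" and "attitude" of the camera in the world. Camera axes: x right, y down, z forward; pixel columns grow to the right and rows downward; lengths in m; the calibration is good to about 2 mm. A picture is of the moment at which its call begins. camera_model takes no time and is no camera call.
- ctrl.sign_off(): hands the job in, once; it reports no verdict.
Trained networks look in the newest picture that a camera, given by its name, has taken for a name from the list of things; names that differ only in an ending like _2 or _b are one class to them, and where a whole thing is asked for, a point or a joint stands for the part that bears it (a point fixed in the world has none). Each returns a list of dicts, best first, with "confidence" (0 to 1); they miss things now and then, are a little off and sometimes report something else, mostly with a low value. They report only what shows in the picture. A call takes as long as a camera call.
- ctrl.masks_of(camera, target): "pixels" (420x560 bool, what is visible of it) and "location" ([column, row] in pixels, amid what is visible of it).
- ctrl.pinpoint(camera, target): "location" ([column, row] in pixels: a listed point, or the origin of a listed thing).
The state is a dict: "t": time; "joints": joint angles; "qvel": joint speeds; "effort": joint torques, N m; "tcp_pos": TCP position; "ee_rot": TCP orientation; "force": force on the tool from outside, world axes, zero at the start; "moment": the same for the moment, N m; "opening": finger opening in m.
Only numpy, scipy, OpenCV 4.12 (cv2) and the standard library are available. Lean on these libraries where they do the work, as an engineer would, in place of code of your own. Each camera call takes 0.05 s, during which the arm holds its last target.

TASK

Put the stepped steel shaft away in the wooden case: slide the case's cover back, lay the shaft down inside on the floor of the case, let go of it and slide the cover fully shut again.

Things in the scene. Friction and masses are not known exactly. Their poses are not given: they have to be found in the camera images.
- cover (a joint): how far the case's flat cover is slid back, m: 0 shut, 0.115 fully back (end stop). It slides along the case's +x (away from the robot, give or take the case's yaw), is captive, has about 1.5 N friction and stays where left. It starts shut or up to 20 mm ajar.
- cover_grip (a point): centre of the upright steel grip bar on the cover: 12 mm thick along the case's x (the sliding direction), 50 mm long along y, 22 mm high; the cover's top face is 11 mm below this point. Moves with the cover; axes parallel to the case's. Cover shut: 2 mm in +x of case_in and 47.5 mm above it.
- case_in (a point): floor of the fixed dark wooden case, mid-opening; x is the way the cover slides open, y across, z up. Case outside 136 (x) by 150 (y) mm, inside 120 by 134; floor 8 mm above bench. Side and front (-x) walls reach 42 mm above the floor, back wall 30; cover underside 30.5, top 36.5. Cover fully back, the opening spans 58 mm in -x to 57 mm in +x of here.
- shaft_center (a point): centre of the loose stepped shaft (turned bright steel) lying on the bench, 11 mm above it: greatest diameter 22 mm, length 101 mm along its y axis, about 0.2 kg. Grip it at the middle, across its x axis. It fits in the case lying along the case's y, anywhere across the opening.

How it is judged:
By the outcome, as a careful person would: the job done as asked, in the order asked, and still so for the second after the job is handed in, with the robot touching nothing.
It also fails if it takes over 61 s, if anything falls off the work surface, if the arm or the gripper's body presses on something with over 40 N, if the wrist force passes 120 N, or if a joint passes its speed limit or range.

## Working session

There is one attempt and no reset: what is moved stays moved. The work goes in short steps, Python scripts to look and compute and a tool call to move; the robot and the scene stay as the last step left them, time stands still between calls to the robot, and variables do not carry over. Pictures are saved under pics/ and viewed, and the job is handed in when it is done.

Besides the shell and the picture viewer there is one more tool, called after ">>>" as name([rows], argument=value, ...), one row to a line, values as JSON. servo_tool: Moves the arm, as the interface text tells. Shifts and turns lie within -1 to 1; 1 stands for 0.08 m of shift or 0.5 rad of turn. Its arguments: {"type":"object","properties":{"targets":{"type":"array"},"squeeze":{"type":"number"}},"required":["targets"]}

```bash
mkdir -p pics
cat > h.py <<'E'
import numpy as np, cv2
from rig import ctrl
from scipy.spatial.transform import Rotation as R
def rot(a):
    a=np.array(a)
    return a if a.shape==(3,3) else R.from_quat(a).as_matrix()
def ray(cam,px):
    m=ctrl.camera_model(cam);K=np.array(m["camera_matrix"])
    d=rot(m["attitude"])@np.linalg.inv(K)@np.array([px[0],px[1],1.])
    return np.array(m["position"]),d
def atz(cam,px,z):
    p,d=ray(cam,px);return p+d*(z-p[2])/d[2]
def proj(cam,P):
    m=ctrl.camera_model(cam);K=np.array(m["camera_matrix"])
    c=rot(m["attitude"]).T@(np.array(P)-np.array(m["position"]));q=K@c;return q[:2]/q[2]
def save(name,img): cv2.imwrite("pics/"+name,cv2.cvtColor(img,cv2.COLOR_RGB2BGR))
E
python3 - <<'E'
from h import *
s=ctrl.read_state();print(s)
for c in("scene","top"):
    save(c+"0.png",ctrl.camera(c)); print(ctrl.camera_model(c))
    for t,z in(("cover_grip",.0555),("case_in",.008),("shaft_center",.011)):
        for r in ctrl.pinpoint(c,t)[:2]: print(c,t,r,atz(c,r["location"],z))
    for t in("cover_grip","shaft_center"):
        for r in ctrl.masks_of(c,t)[:2]:
            p=r["pixels"];ys,xs=np.nonzero(p);print(t,"mask",r["confidence"],r["location"],len(xs),cv2.minAreaRect(np.c_[xs,ys].astype(np.float32)))
E
```

```text
{'t': 0.0, 'joints': array([-1.23281155e+00,  4.87271671e-02,  9.75885867e-02,  1.62200231e+00,
        2.64159422e-05,  1.44297911e+00]), 'qvel': array([-1.36848274e-03,  5.63478645e-05,  2.36209263e-03, -9.09025499e-05,
       -7.02771558e-04, -1.76055813e-04]), 'effort': array([-8.11050018e-05, -3.38780308e+01,  3.20016038e+01,  2.03270302e-02,
       -4.04729471e-04,  7.31673538e-06]), 'tcp_pos': array([ 0.23560023, -0.46854563,  0.25512473]), 'ee_rot': array([ 9.73000272e-01,  2.30800989e-01, -1.09826007e-04, -1.16719965e-03]), 'force': array([0.5299207 , 1.22540498, 0.80716081]), 'moment': array([-0.03543367,  0.03020792,  0.04902846]), 'opening': 0.08540601336418531}
{'camera_matrix': array([[448.28117239,   0.        , 282.23568669],
       [  0.        , 448.28117239, 208.86716427],
       [  0.        ,   0.        ,   1.        ]]), 'position': array([0.06391404, 0.74815589, 0.58317947]), 'attitude': array([-0.29963357,  0.85198839, -0.40714274,  0.13627289])}
scene cover_grip {'location': [314.4, 179.5], 'confidence': 0.64} [0.47005605 0.12122169 0.0555    ]
scene case_in
[... 657 characters left out ...]
': array([0.44257959, 0.2058342 , 0.92547765]), 'attitude': array([-0.69931916,  0.71450337, -0.01325198,  0.0161876 ])}
top cover_grip {'location': [328.2, 211.5], 'confidence': 0.56} [0.47030564 0.11434198 0.0555    ]
top case_in {'location': [326.8, 211.4], 'confidence': 0.28} [0.47209976 0.11235372 0.008     ]
top shaft_center {'location': [247.3, 178.8], 'confidence': 0.87} [0.5459671  0.28206143 0.011     ]
cover_grip mask 0.67 [326.1, 209.8] 3957 ((325.9789123535156, 210.36151123046875), (61.8227424621582, 65.11846923828125), 88.93909454345703)
cover_grip mask 0.42 [249.3, 176.0] 351 ((247.8400115966797, 179.62001037597656), (10.399999618530273, 46.599998474121094), 53.13010025024414)
```

Run:
```python
import cv2
for c in("scene","top"):
    i=cv2.imread(f"pics/{c}0.png"); cv2.imwrite(f"pics/{c}0z.png",cv2.resize(i[120:280,180:390],None,fx=3.7,fy=3.7,interpolation=cv2.INTER_CUBIC))
```

```text
(no output)
```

View pics/top0.png

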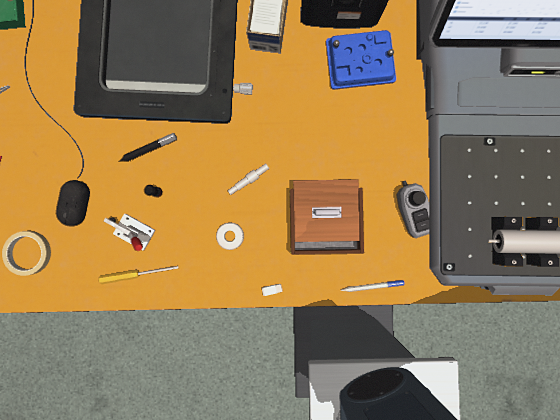

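View pics/scene0.png

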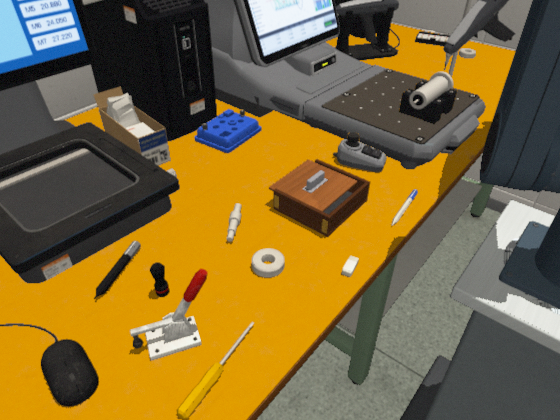

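View pics/top0z.png

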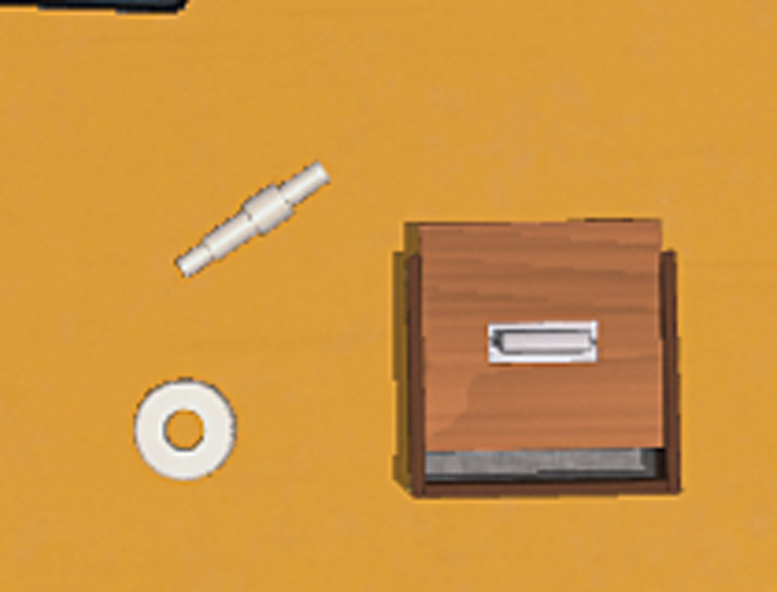

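View pics/scene0z.png

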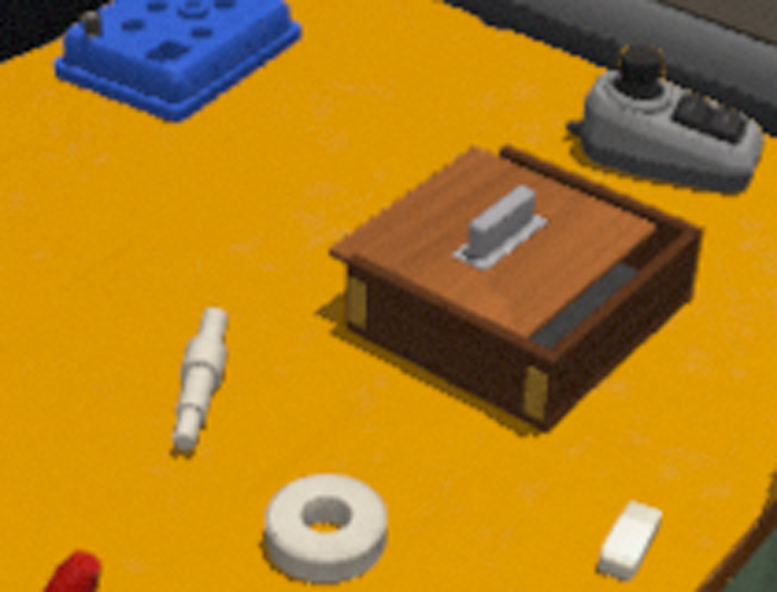

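The case is on the right and the cover is slightly ajar, with the front gap visible. The shaft lies diagonally at about (248,179) in the top view. Next I'll measure the case's rim corners, the grip and the shaft ends.

Run:
```python
from h import *
f=lambda x,y:(180+(x+.5)/3.7-.5,120+(y+.5)/3.7-.5)
C={k:atz("top",f(*v),.05)[:2] for k,v in dict(fl=(412,495),fr=(681,491),br=(677,252),bl=(407,255)).items()}
for k in C: print(k,C[k].round(4))
print("front w",np.linalg.norm(C['fl']-C['fr']),"side",np.linalg.norm(C['fl']-C['bl']))
print("centre",np.mean(list(C.values()),0).round(4))
for a,b in(("fr","fl"),("br","bl")):
    d=C[b]-C[a];print("yaw y",np.degrees(np.arctan2(-d[0],d[1])))
for a,b in(("fr","br"),("fl","bl")):
    d=C[b]-C[a];print("yaw x",np.degrees(np.arctan2(d[1],d[0])))
# bench outline of cover back edge top z .0445
print("cover backedge",[atz("top",f(*v),.0445)[:2].round(4) for v in((405,222),(660,220))],"front edge",[atz("top",f(*v),.0445)[:2].round(4) for v in((425,450),(662,447))])
# grip top z .0665
print("grip top",[atz("top",f(*v),.0665)[:2].round(4) for v in((499,342),(595,342),(547,330),(547,354))])
# scene grip top corners & rim corners
for n,v,z in(("rim fl",(549,355),.05),("rim fr",(700,231),.05),("rim bl",(347,262),.05),("bench fl",(548,430),0),("griptop near-left",(470,230),.0665),("griptop far-right",(535,192),.0665)):
    print("scene",n,atz("scene",f(*v),z).round(4))
e=[atz("top",f(*v),.011)[:2] for v in((323,172),(185,268))]
d=e[0]-e[1];print("shaft top",e,np.mean(e,0),np.linalg.norm(d),np.degrees(np.arctan2(d[1],d[0])))
e=[atz("scene",f(*v),.011)[:2] for v in((214,318),(184,443))]
d=e[0]-e[1];print("shaft scene",e,np.mean(e,0),np.linalg.norm(d),np.degrees(np.arctan2(d[1],d[0])))
print(R.from_quat(ctrl.read_state()["ee_rot"]).as_matrix().round(3))
```

```text
fl [0.3863 0.1921]
fr [0.3853 0.0434]
br [0.5179 0.0417]
bl [0.5195 0.1919]
front w 0.14875013404909193 side 0.13319819627090992
centre [0.4522 0.1173]
yaw y -0.3593410104660078
yaw y -0.609969061156751
yaw x -0.7216117751580374
yaw x -0.07925172461397288
cover backedge [array([0.5385, 0.1926]), array([0.5365, 0.0497])] front edge [array([0.4108, 0.1842]), array([0.4096, 0.0522])]
grip top [array([0.4694, 0.1431]), array([0.4683, 0.0909]), array([0.4754, 0.1168]), array([0.4623, 0.1172])]
scene rim fl [0.3881 0.193  0.05  ]
scene rim fr [0.3831 0.0515 0.05  ]
scene rim bl [0.5156 0.197  0.05  ]
scene bench fl [0.385  0.1917 0.    ]
scene griptop near-left [0.4689 0.1504 0.0665]
scene griptop far-right [0.4623 0.0987 0.0665]
shaft top [array([0.57249015, 0.23920591]), array([0.51813497, 0.32061201])] [0.54531256 0.27990896] 0.09788481956814572 -56.26880356813656
shaft scene [array([0.57266731, 0.24279727]), array([0.5158247 , 0.32617713])] [0.54424601 0.2844872 ] 0.1009122558439974 -55.71654425088541
[[ 0.893  0.449 -0.   ]
 [ 0.449 -0.893 -0.   ]
 [-0.     0.    -1.   ]]
```

>>> servo_tool([
  [[0.5,0.98,-0.87,-0.5,0,0,0],[0.5,0.98,-0.87,-0.5,0,0,0],[0.5,0.98,-0.87,-0.5,0,0,0]],
], squeeze=30)

```text
t: 0.9
tcp_pos: [0.2759, -0.3692, 0.2993]
ee_rot: [0.973, 0.232, 0.001, 0.001]
force: [0.6, 0.1, 0.8]
opening: 0.044
```

>>> servo_tool([
  [[0.5,0.98,-0.87,0,0,0,0],[0.5,0.98,-0.87,0,0,0,0],[0.5,0.98,-0.87,0,0,0,0]],
])

```text
t: 1.2
tcp_pos: [0.3146, -0.2706, 0.2971]
ee_rot: [0.972, 0.233, 0.001, -0.0]
force: [-0.0, -1.0, 0.2]
opening: 0.0428
```

>>> servo_tool([
  [[0.5,0.98,-0.87,0,0,0,0],[0.5,0.98,-0.87,0,0,0,0],[0.5,0.98,-0.87,0,0,0,0]],
])

```text
t: 1.5
tcp_pos: [0.3534, -0.1735, 0.2966]
ee_rot: [0.972, 0.234, 0.001, -0.0]
force: [0.1, -0.4, 0.4]
opening: 0.0428
```

>>> servo_tool([
  [[0.5,0.98,-0.87,0,0,0,-0.8],[0.5,0.98,-0.87,0,0,0,-0.8],[0.5,0.98,-0.87,0,0,0,-0.8]],
])

```text
t: 1.8
tcp_pos: [0.3923, -0.0763, 0.2963]
ee_rot: [0.905, 0.425, 0.001, -0.0]
force: [-0.2, -1.9, 0.1]
opening: 0.0431
```

>>> servo_tool([
  [[0.5,0.98,-0.35,0.9,0,0,-0.95],[0.5,0.98,-0.35,0.9,0,0,-0.95],[0.5,0.98,-0.35,0.9,0,0,-0.95],[0.5,0.98,-0.35,0.9,0,0,-0.95]],
])

```text
t: 2.2
tcp_pos: [0.4198, -0.0014, 0.2219]
ee_rot: [0.783, 0.623, -0.002, -0.001]
force: [0.1, -0.6, -0.2]
opening: 0.0425
```

```bash
cat >> h.py <<'E'
def plan(goal,yaw_y):
    """shift/turn (scaled) from the measured pose; goal TCP, yaw_y = world angle (deg) of tool y, tool down"""
    s=ctrl.read_state();M=R.from_quat(s["ee_rot"]).as_matrix()
    a=np.radians(yaw_y);y=np.array([np.cos(a),np.sin(a),0]);z=np.array([0,0,-1.]);x=np.cross(y,z)
    G=np.c_[x,y,z]
    print("tcp",s["tcp_pos"].round(4),"yaw",np.degrees(np.arctan2(M[1,1],M[0,1])).round(2),"F",s["force"].round(1),"t",round(s["t"],2))
    print("shift",(M.T@(np.array(goal)-s["tcp_pos"])/.08).round(3),"turn",(R.from_matrix(M.T@G).as_rotvec()/.5).round(3))
E
python3 -c "
from h import *
plan([.4688,.117,.15],-0.5)"
```

```text
tcp [ 0.4198 -0.0014  0.2219] yaw -13.0 F [ 0.1 -0.6 -0.2] t 2.2
shift [1.58  0.268 0.897] turn [-0.008  0.001 -0.436]
```

>>> servo_tool([
  [[0.5,0.8,0.13,0.45,0,0,-0.44],[0.5,0.8,0.13,0.45,0,0,-0.44],[0.5,0.8,0.13,0.45,0,0,-0.44],[0.5,0.8,0.13,0.45,0,0,-0.44]],
])

```text
t: 2.6
tcp_pos: [0.4456, 0.057, 0.189]
ee_rot: [0.712, 0.702, -0.0, 0.001]
force: [0.5, -0.9, 0.2]
opening: 0.0425
```

```bash
python3 -c "
from h import *
plan([.4688,.117,.10],-0.5)"
```

```text
tcp [0.4456 0.057  0.189 ] yaw -0.76 F [ 0.5 -0.9  0.2] t 2.6
shift [0.755 0.28  1.112] turn [ 0.001  0.003 -0.009]
```

>>> servo_tool([
  [[0.5,0.75,0.28,0.5,0,0,0],[0.5,0.75,0.28,0.9,0,0,0],[0.5,0.75,0.28,0.9,0,0,0],[0.5,0.75,0.28,0.9,0,0,0],[0.5,0.75,0.28,0.9,0,0,0]],
])

```text
t: 3.1
tcp_pos: [0.4697, 0.1168, 0.1189]
ee_rot: [0.712, 0.703, 0.001, 0.002]
force: [0.4, -0.1, 0.3]
opening: 0.0426
```

```bash
python3 -c "
from h import *
plan([.4688,.117,.074],-0.5)
save('s1.png',ctrl.camera('scene')[120:280,200:410].repeat(3,0).repeat(3,1))
save('t1.png',ctrl.camera('top')[120:280,180:390].repeat(3,0).repeat(3,1))
"
```

```text
tcp [0.4697 0.1168 0.1189] yaw -0.72 F [ 0.4 -0.1  0.3] t 3.1
shift [ 0.002 -0.014  0.561] turn [ 0.008  0.001 -0.008]
```

View pics/s1.png

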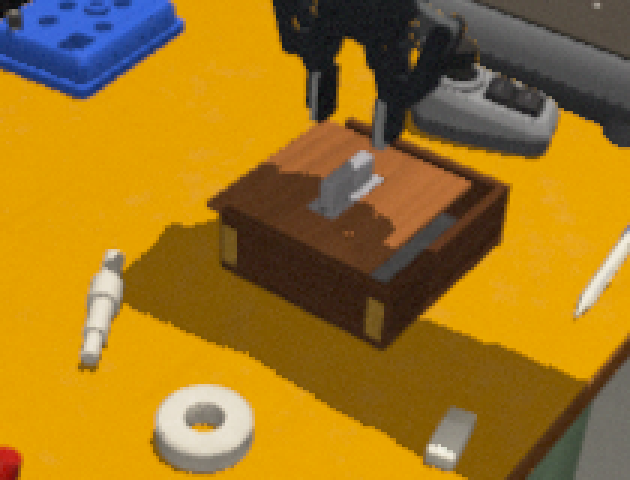

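The open fingers are above the cover, one on each side of the grip bar (bar at about 345,180 in this crop). I'll descend and grip.

>>> servo_tool([
  [[0.5,0,-0.01,0.3,0,0,0],[0.5,0,-0.01,0.55,0,0,0],[0.5,0,-0.01,0.55,0,0,0],[0.5,0,-0.01,0.55,0,0,0],[0,0,-0.01,0.55,0,0,0],[0,0,-0.01,0.55,0,0,0],[0,0,-0.01,0.55,0,0,0],[0,0,-0.01,0.55,0,0,0],[0,0,-0.01,0.55,0,0,0]],
])

```text
t: 4.1
tcp_pos: [0.469, 0.1181, 0.0743]
ee_rot: [0.711, 0.704, 0.001, 0.001]
force: [1.4, -0.3, 4.9]
opening: 0.0113
```

>>> servo_tool([
  [[0,0,0.25,0,0,0,0],[0,0,0.5,0,0,0,0],[0,0,0.75,0,0,0,0],[0,0,0.98,0,0,0,0],[0,0,0.98,0,0,0,0]],
])

```text
t: 4.6
tcp_pos: [0.5493, 0.1176, 0.0743]
ee_rot: [0.711, 0.704, 0.002, 0.002]
force: [1.7, -0.1, 6.7]
opening: 0.0112
```

>>> servo_tool([
  [[0,0,0.12,0,0,0,0],[0,0,0.2,0,0,0,0],[0,0,0.24,0,0,0,0],[0,0,0.26,0,0,0,0],[0,0,0.28,0,0,0,0],[0,0,0.28,0,0,0,0]],
])

```text
t: 5.2
tcp_pos: [0.5688, 0.1174, 0.0743]
ee_rot: [0.71, 0.704, 0.001, 0.001]
force: [-1.0, 0.3, 7.0]
opening: 0.0112
```

>>> servo_tool([
  [[0,0,0.03,0,0,0,0],[0,0,0.06,0,0,0,0],[0,0,0.06,0,0,0,0],[0,0,0.06,0,0,0,0]],
])

```text
t: 5.6
tcp_pos: [0.5691, 0.1175, 0.0742]
ee_rot: [0.71, 0.704, -0.002, -0.003]
force: [-12.1, 0.3, 13.5]
opening: 0.0113
```

End stop reached: TCP x is 0.569 with 12 N back force, so shut corresponds to about 0.454. I'll relax, release and rise.

>>> servo_tool([
  [[0,0,-0.05,0,0,0,0],[0.5,0,-0.05,0,0,0,0],[0.5,0,-0.05,0,0,0,0],[0.5,0,-0.05,0,0,0,0],[0.5,0,-0.05,-0.3,0,0,0],[0.5,0,-0.05,-0.8,0,0,0],[0.5,0,-0.05,-0.95,0,0,0],[0.5,0,-0.05,-0.95,0,0,0]],
])

```text
t: 6.4
tcp_pos: [0.571, 0.1172, 0.1511]
ee_rot: [0.711, 0.704, 0.002, 0.002]
force: [-0.3, -0.3, 0.2]
opening: 0.0427
```

```bash
python3 -c "
from h import *
plan([.545,.282,.10],34)
save('s2.png',ctrl.camera('scene')[120:280,200:410].repeat(3,0).repeat(3,1))
r=ctrl.pinpoint('scene','shaft_center');print(r[:2],[atz('scene',q['location'],.011) for q in r[:2]])
"
```

```text
tcp [0.571  0.1172 0.1511] yaw -0.58 F [-0.3 -0.3  0.2] t 6.4
shift [ 2.056 -0.349  0.639] turn [ 0.011  0.002 -1.207]
[{'location': [234.5, 218.2], 'confidence': 0.65}] [array([0.55014835, 0.2756363 , 0.011     ])]
```

View pics/s2.png

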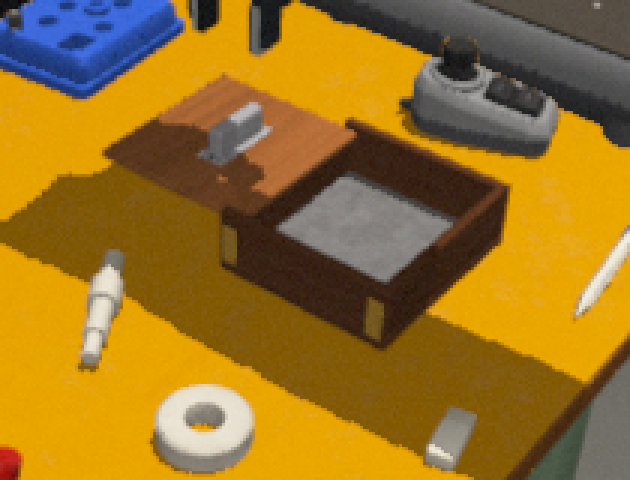

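The cover is fully back, the case is empty, and the shaft hasn't moved (around 105,310 in the crop). I'll move over the shaft.

>>> servo_tool([
  [[0.7,0.95,-0.17,0,0,0,-0.6],[0.7,0.95,-0.17,0,0,0,-0.6],[0.7,0.95,-0.17,0,0,0,-0.6]],
])

```text
t: 6.8
tcp_pos: [0.5538, 0.1959, 0.1453]
ee_rot: [0.595, 0.804, -0.001, -0.002]
force: [-0.3, -1.1, -0.3]
opening: 0.0597
```

```bash
python3 -c "
from h import *
plan([.546,.281,.08],34)
"
```

```text
tcp [0.5538 0.1959 0.1453] yaw 16.95 F [-0.3 -1.1 -0.3] t 6.8
shift [1.044 0.221 0.817] turn [-0.009 -0.005 -0.595]
```

>>> servo_tool([
  [[0.7,0.99,0.21,0,0,0,-0.6],[0.7,0.99,0.21,0.4,0,0,-0.6],[0.7,0.99,0.21,0.7,0,0,-0.6],[0.7,0.99,0.21,0.7,0,0,-0.6],[0.7,0.99,0.21,0.7,0,0,-0.6]],
])

```text
t: 7.3
tcp_pos: [0.5483, 0.2727, 0.0903]
ee_rot: [0.472, 0.882, -0.002, -0.001]
force: [0.6, -0.5, -0.2]
opening: 0.0595
```

```bash
python3 -c "
from h import *
plan([.546,.281,.028],34)
save('s3.png',ctrl.camera('scene')[100:260,130:340].repeat(3,0).repeat(3,1))
"
```

```text
tcp [0.5483 0.2727 0.0903] yaw 33.71 F [ 0.6 -0.5 -0.2] t 7.3
shift [0.102 0.037 0.779] turn [-0.009 -0.001 -0.01 ]
```

View pics/s3.png

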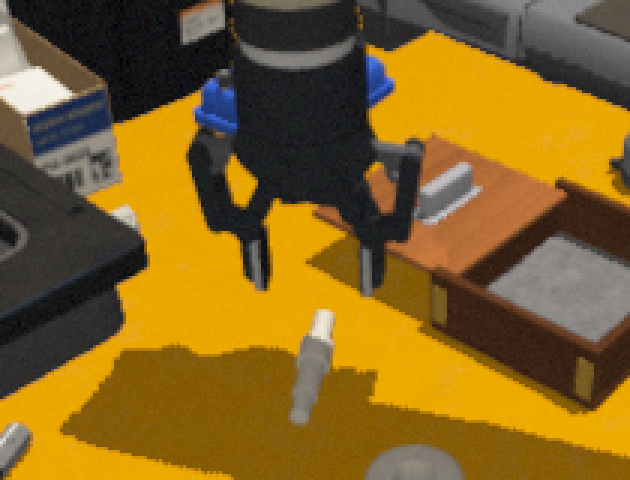

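The fingers are above and either side of the shaft (around 315,365 in the crop), with clear space around. I'll descend and grip.

>>> servo_tool([
  [[0.7,0.1,0.04,0.4,0,0,0],[0.7,0.1,0.04,0.78,0,0,0],[0.7,0.1,0.04,0.78,0,0,0],[0.7,0.1,0.04,0.78,0,0,0],[0,0.1,0.04,0.78,0,0,0],[0,0.1,0.04,0.78,0,0,0],[0,0.1,0.04,0.78,0,0,0],[0,0.1,0.04,0.78,0,0,0],[0,0.1,0.04,0.78,0,0,0],[0,0.1,0.04,0.78,0,0,0]],
], squeeze=50)

```text
t: 8.35
tcp_pos: [0.5494, 0.2828, 0.0324]
ee_rot: [0.471, 0.882, 0.001, 0.002]
force: [-1.1, -0.4, 6.6]
opening: 0.0185
```

```bash
python3 -c "
from h import *
plan([.546,.281,.028],34)
save('s4.png',cv2.resize(ctrl.camera('scene')[140:260,180:320],None,fx=5,fy=5,interpolation=cv2.INTER_CUBIC))
"
```

```text
tcp [0.5494 0.2828 0.0324] yaw 33.8 F [-1.1 -0.4  6.6] t 8.35
shift [ 0.005 -0.047  0.055] turn [ 0.008  0.003 -0.007]
```

View pics/s4.png

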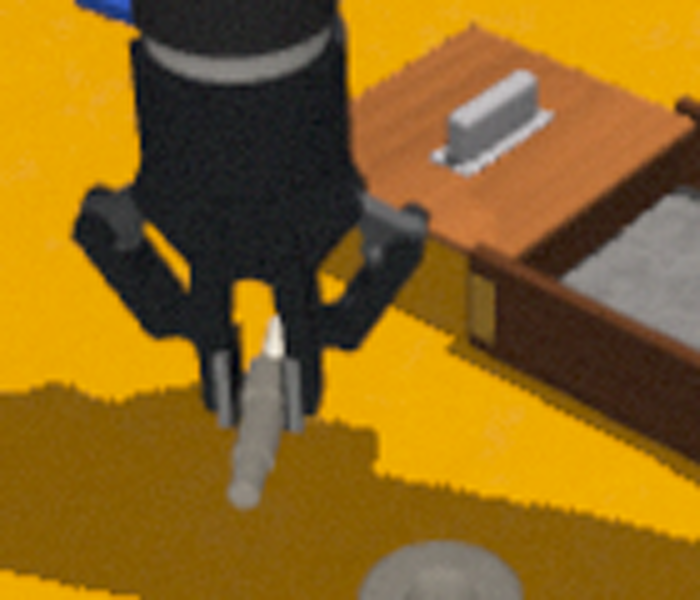

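The pads are on either side of the shaft's middle (about 255,400). The opening is 18.5 mm, so they may be on a step. I'll lift a little and check.

>>> servo_tool([
  [[0,0,0,-0.15,0,0,0],[0,0,0,-0.3,0,0,0],[0,0,0,-0.5,0,0,0],[0,0,0,-0.7,0,0,0],[0,0,0,-0.7,0,0,0]],
])

```text
t: 8.9
tcp_pos: [0.5497, 0.2832, 0.0895]
ee_rot: [0.471, 0.882, 0.002, 0.002]
force: [0.4, 0.2, -1.1]
opening: 0.0189
```

```bash
python3 -c "
from h import *
plan([.45,.117,.10],-0.5)
save('s5.png',cv2.resize(ctrl.camera('scene')[120:240,180:320],None,fx=5,fy=5,interpolation=cv2.INTER_CUBIC))
"
```

```text
tcp [0.5497 0.2832 0.0895] yaw 33.81 F [ 0.4  0.2 -1.1] t 8.9
shift [-1.033 -2.191 -0.143] turn [ 1.200e-02 -1.000e-03  1.198e+00]
```

View pics/s5.png

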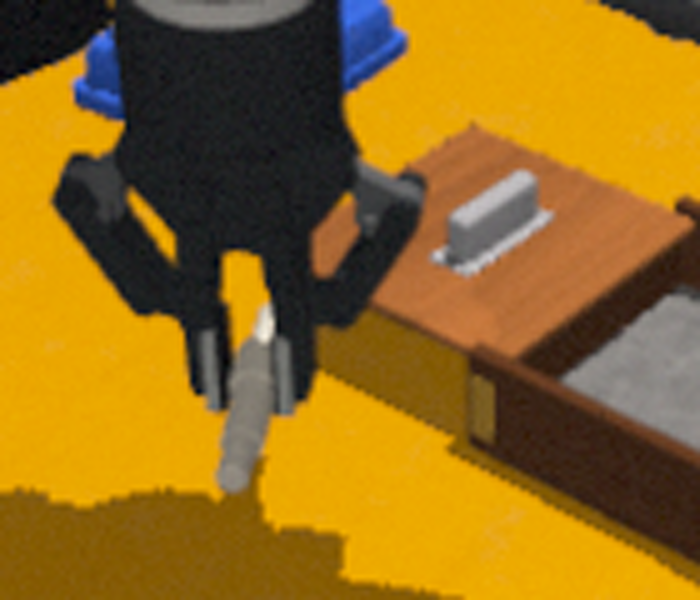

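The shaft came up, held level in the middle with no visible tilt. I'll carry it to the case.

>>> servo_tool([
  [[0,-0.1,-0.2,-0.4,0,0,0.3],[0,-0.3,-0.6,-0.6,0,0,0.6],[0,-0.4,-0.85,-0.6,0,0,0.6],[0,-0.4,-0.85,-0.6,0,0,0.6]],
])

```text
t: 9.35
tcp_pos: [0.5073, 0.216, 0.1335]
ee_rot: [0.598, 0.801, -0.001, -0.0]
force: [-1.4, 0.1, -1.6]
opening: 0.019
```

```bash
python3 -c "
from h import *
plan([.452,.117,.13],-0.5)
"
```

```text
tcp [0.5073 0.216  0.1335] yaw 16.51 F [-1.4  0.1 -1.6] t 9.35
shift [-0.99  -1.014  0.047] turn [-0.005  0.002  0.594]
```

>>> servo_tool([
  [[0,-0.4,-0.4,0,0,0,0.3],[0,-0.8,-0.8,0,0,0,0.6],[0,-0.99,-0.99,0,0,0,0.6],[0,-0.99,-0.99,0,0,0,0.6],[0,-0.99,-0.99,0,0,0,0.6]],
])

```text
t: 9.85
tcp_pos: [0.4558, 0.1196, 0.1332]
ee_rot: [0.711, 0.703, 0.0, -0.0]
force: [-0.6, 0.6, -2.1]
opening: 0.0188
```

```bash
python3 -c "
from h import *
plan([.451,.117,.041],-0.5)
save('s6.png',cv2.resize(ctrl.camera('scene')[120:270,230:410],None,fx=4,fy=4,interpolation=cv2.INTER_CUBIC))
save('t6.png',cv2.resize(ctrl.camera('top')[140:270,250:410],None,fx=4,fy=4,interpolation=cv2.INTER_CUBIC))
"
```

```text
tcp [0.4558 0.1196 0.1332] yaw -0.6 F [-0.6  0.6 -2.1] t 9.85
shift [-0.034 -0.058  1.152] turn [-0.001 -0.002 -0.003]
```

View pics/s6.png

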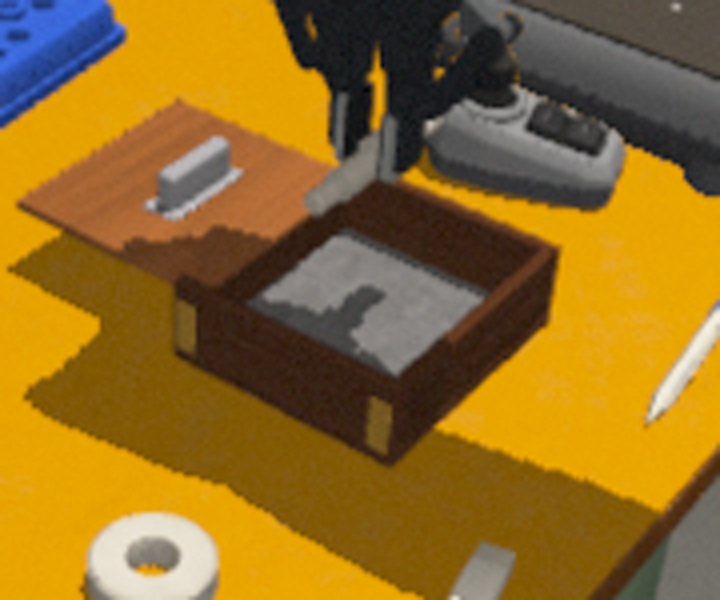

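View pics/t6.png

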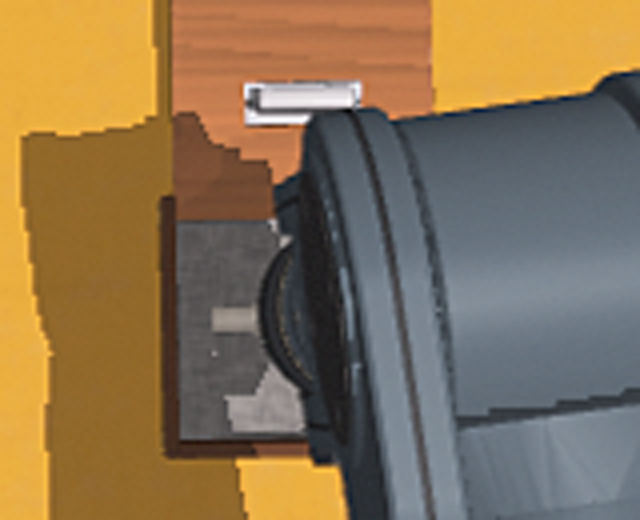

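The shaft is held along the case's y above the opening. Its left end at (213,318) in the top crop works out to y≈0.165, so it is centred within about 3 mm. I'll lower it.

>>> servo_tool([
  [[0,0.01,-0.05,0.3,0,0,0],[0,0.01,-0.05,0.6,0,0,0],[0,0.01,-0.05,0.8,0,0,0],[0,0.01,-0.05,0.9,0,0,0],[0,0.01,-0.05,0.9,0,0,0],[0,0.01,-0.05,0.9,0,0,0]],
])

```text
t: 10.55
tcp_pos: [0.4525, 0.1207, 0.0625]
ee_rot: [0.71, 0.704, 0.0, 0.0]
force: [-0.0, 0.2, -1.3]
opening: 0.0189
```

```bash
python3 -c "
from h import *
plan([.451,.119,.041],-0.5)
"
```

```text
tcp [0.4525 0.1207 0.0625] yaw -0.53 F [-0.   0.2 -1.3] t 10.55
shift [-0.022 -0.018  0.269] turn [ 0.002 -0.    -0.001]
```

>>> servo_tool([
  [[0,0,0,0.1,0,0,0],[0,0,0,0.18,0,0,0],[0,0,0,0.24,0,0,0],[0,0,0,0.27,0,0,0],[0,0,0,0.28,0,0,0],[0,0,0,0.28,0,0,0]],
])

```text
t: 11.15
tcp_pos: [0.4515, 0.1202, 0.0404]
ee_rot: [0.711, 0.704, -0.0, -0.0]
force: [-3.0, -0.3, 4.4]
opening: 0.0188
```

Contact at the expected height. I'll release with a partial opening and rise.

>>> servo_tool([
  [[0.3,0,0,0,0,0,0],[0.45,0,0,0,0,0,0],[0.45,0,0,0,0,0,0],[0.45,0,0,0,0,0,0],[0.45,0,0,-0.2,0,0,0],[0.45,0,0,-0.6,0,0,0],[0.45,0,0,-1,0,0,0],[0.45,0,0,-1,0,0,0]],
])

```text
t: 11.95
tcp_pos: [0.4555, 0.1207, 0.1248]
ee_rot: [0.711, 0.704, 0.004, 0.003]
force: [1.3, -0.4, -0.4]
opening: 0.0383
```

```bash
python3 -c "
from h import *
plan([.569,.117,.13],-0.5)
save('s7.png',cv2.resize(ctrl.camera('scene')[120:270,230:410],None,fx=4,fy=4,interpolation=cv2.INTER_CUBIC))
"
```

```text
tcp [0.4555 0.1207 0.1248] yaw -0.57 F [ 1.3 -0.4 -0.4] t 11.95
shift [-0.031  1.42  -0.051] turn [ 0.02  -0.003 -0.003]
```

View pics/s7.png

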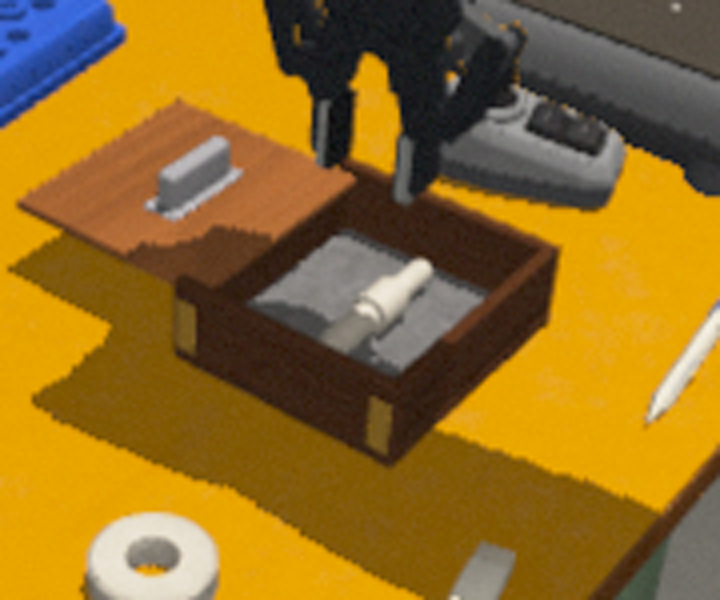

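The shaft lies flat on the case floor along y (at about 385,300), released. I'll go to the cover grip.

>>> servo_tool([
  [[0.5,-0.03,0.5,0,0,0,0],[0.5,-0.03,0.95,0,0,0,0],[0.5,-0.03,0.95,0,0,0,0],[0.5,-0.03,0.95,0,0,0,0]],
])

```text
t: 12.4
tcp_pos: [0.5269, 0.1169, 0.1175]
ee_rot: [0.711, 0.703, -0.002, -0.001]
force: [-0.0, 0.2, 1.3]
opening: 0.0431
```

>>> servo_tool([
  [[0.5,0,0.47,0,0,0,0],[0.5,0,0.47,0,0,0,0],[0.5,0,0.47,0,0,0,0],[0.5,0,0.47,0,0,0,0]],
])

```text
t: 12.8
tcp_pos: [0.5642, 0.1168, 0.1198]
ee_rot: [0.711, 0.704, -0.0, -0.0]
force: [0.9, -0.8, 0.4]
opening: 0.0428
```

```bash
python3 -c "
from h import *
plan([.569,.117,.0745],-0.5)
"
```

```text
tcp [0.5642 0.1168 0.1198] yaw -0.56 F [ 0.9 -0.8  0.4] t 12.8
shift [0.003 0.06  0.566] turn [-0.001 -0.    -0.002]
```

>>> servo_tool([
  [[0.5,0,0.06,0,0,0,0],[0.5,0,0.06,0.3,0,0,0],[0.5,0,0.06,0.56,0,0,0],[0.5,0,0.06,0.56,0,0,0],[0.5,0,0.06,0.56,0,0,0],[0,0,0.06,0.56,0,0,0],[0,0,0.06,0.56,0,0,0],[0,0,0.06,0.56,0,0,0],[0,0,0.06,0.56,0,0,0],[0,0,0.06,0.56,0,0,0]],
], squeeze=30)

```text
t: 13.8
tcp_pos: [0.5689, 0.1168, 0.0766]
ee_rot: [0.71, 0.704, -0.001, -0.001]
force: [-5.7, -1.2, 5.9]
opening: 0.011
```

Gripped. I'll slide it shut in two moves.

>>> servo_tool([
  [[0,0,-0.25,0,0,0,0],[0,0,-0.5,0,0,0,0],[0,0,-0.75,0,0,0,0],[0,0,-0.98,0,0,0,0],[0,0,-0.98,0,0,0,0]],
])

```text
t: 14.3
tcp_pos: [0.4911, 0.1173, 0.0766]
ee_rot: [0.71, 0.704, 0.0, 0.001]
force: [-1.7, -1.2, 4.3]
opening: 0.011
```

>>> servo_tool([
  [[0,0,-0.15,0,0,0,0],[0,0,-0.3,0,0,0,0],[0,0,-0.4,0,0,0,0],[0,0,-0.45,0,0,0,0],[0,0,-0.48,0,0,0,0],[0,0,-0.5,0,0,0,0],[0,0,-0.5,0,0,0,0]],
])

```text
t: 15.0
tcp_pos: [0.4537, 0.1176, 0.0765]
ee_rot: [0.711, 0.703, 0.001, 0.002]
force: [0.7, -2.2, 6.0]
opening: 0.011
```

>>> servo_tool([
  [[0,0,-0.04,0,0,0,0],[0,0,-0.07,0,0,0,0],[0,0,-0.07,0,0,0,0],[0,0,-0.07,0,0,0,0]],
])

```text
t: 15.4
tcp_pos: [0.4533, 0.1176, 0.0766]
ee_rot: [0.711, 0.703, 0.005, 0.005]
force: [14.2, -1.4, -4.1]
opening: 0.0111
```

Shut stop confirmed: 14 N at x=0.4533, 115.5 mm of travel. I'll relax, release and rise.

>>> servo_tool([
  [[0,0,0.04,0,0,0,0],[0.5,0,0.04,0,0,0,0],[0.5,0,0.04,0,0,0,0],[0.5,0,0.04,0,0,0,0],[0.5,0,0.04,0,0,0,0],[0.5,0,0.04,-0.3,0,0,0],[0.5,0,0.04,-0.8,0,0,0],[0.5,0,0.04,-1,0,0,0],[0.5,0,0.04,-1,0,0,0]],
])

```text
t: 16.3
tcp_pos: [0.4513, 0.1182, 0.1579]
ee_rot: [0.711, 0.704, 0.002, 0.002]
force: [0.7, 0.4, 0.5]
opening: 0.0429
```

>>> servo_tool([
  [[0.5,-0.5,0,-0.5,0,0,0],[0.5,-1,0,-0.8,0,0,0],[0.5,-1,0,-0.8,0,0,0],[0.5,-1,0,-0.8,0,0,0]],
])

```text
t: 16.7
tcp_pos: [0.4485, 0.0372, 0.218]
ee_rot: [0.712, 0.703, 0.0, -0.0]
force: [-0.1, 0.6, -0.2]
opening: 0.0424
```

>>> servo_tool([
  [[0.5,-0.5,0,0,0,0,0],[0.5,-1,0,0,0,0,0],[0.5,-1,0,0,0,0,0],[0.5,-1,0,0,0,0,0]],
])

```text
t: 17.1
tcp_pos: [0.4468, -0.0413, 0.2164]
ee_rot: [0.711, 0.703, -0.001, -0.002]
force: [-0.6, 0.8, -0.2]
opening: 0.0429
```

```bash
python3 -c "
from h import *
save('s8.png',cv2.resize(ctrl.camera('scene')[120:270,230:410],None,fx=4,fy=4,interpolation=cv2.INTER_CUBIC))
save('t8.png',cv2.resize(ctrl.camera('top')[140:270,250:410],None,fx=4,fy=4,interpolation=cv2.INTER_CUBIC))
print(ctrl.read_state()['t'])
for c in('top','scene'):
  r=ctrl.pinpoint(c,'cover_grip');print(r[:1],[atz(c,q['location'],.0555) for q in r[:1]], proj(c,[.4535,.1172,.0555]))
"
```

```text
17.2
[{'location': [327.3, 220.8], 'confidence': 0.96}] [array([0.45136771, 0.11666867, 0.0555    ])] [327.01254646 219.7603852 ]
[{'location': [321.7, 182.0], 'confidence': 0.72}] [array([0.45363787, 0.11897579, 0.0555    ])] [322.25575408 181.62750212]
```

View pics/s8.png

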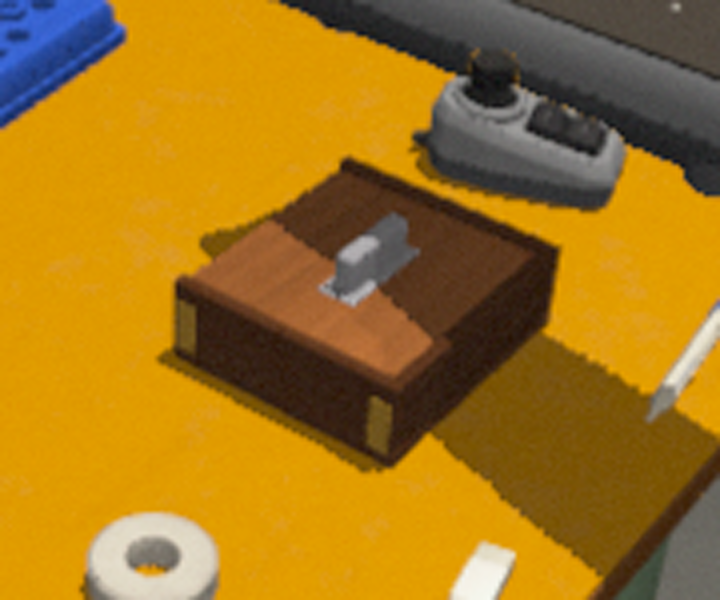

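View pics/t8.png

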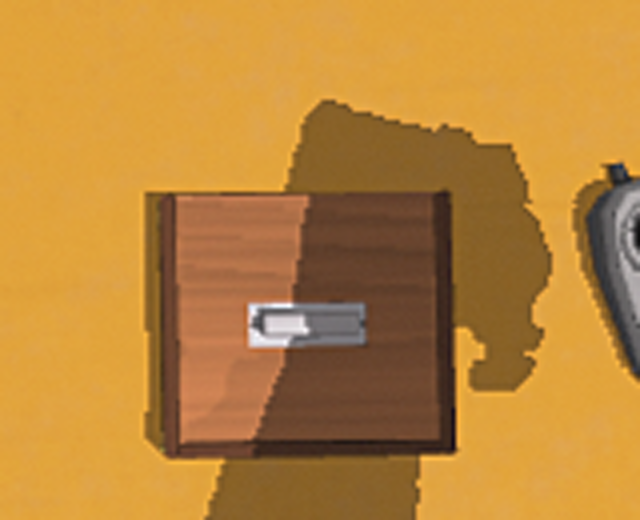

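The cover is shut against the front wall with no gap (lower edge at row 445 in the top crop), and the arm is clear.

```bash
python3 -c "
from h import *
print(ctrl.sign_off())"
```

```text
the job is handed in; nothing more can be done
None
```

The stepped shaft is in the wooden case and the cover is fully shut. I handed the job in at about 17 s of the 61 s allowed.

**What I did:** I gripped the cover's bar and slid it back to its end stop (TCP x 0.569, 12 N back force). I then picked up the shaft at its middle, laid it along the case's y on the floor and let go. Last, I slid the cover 115.5 mm back to the shut stop (x 0.453, 14 N), released it and moved the arm clear.

**Last checks:**
- **Shaft:** After release, the picture showed it lying on the case floor. It can't be seen now that the cover is on.
- **Cover:** No gap shows at the front in either view. The networks put the bar at x 0.451 (top) and 0.454 (scene), which matches the shut position of about 0.4535 within calibration.
- **Arm:** It is away from everything, with force readings near zero.

**Readings that disagreed:**
- The shaft grip read about 18.5–19 mm instead of 22 mm. The pads were probably on a smaller step.
- The tool stopped about 4 mm higher than commanded at that grip, with a small upward force. The shaft was held steadily regardless.
- The two cameras' first estimates of the shaft's position differed by about 1 cm, so I worked from the shaft's ends in both pictures instead.

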